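# Put the washed drip coffee filter back together on its mug

## Task

The single-cup drip coffee filter has been washed and its four parts stand about on the worktop: put it together again on the white dotted mug. First set the drip plate on the mug with its boss in the mouth, then stand the brewing chamber in the plate's collar, then lower the press to the bottom of the chamber, and last put the cap level on the chamber's rim. Leave the filter standing straight on the upright mug, and do not disturb the blue mug, the coffee tin or the kitchen timer.

Things in the scene. Friction and masses are not known exactly. Their poses are not given: they have to be found in the camera images.
- dotted_mug: White mug with small dots and a handle, upright, loose, 93 mm high, bowl 78 mm across. Origin at underside height, z up, NOT on the bowl's axis: the mouth's centre is at x 0, y +18, z 93 mm in the mug's own frame; the handle reaches to y -57 mm. Rim flat; mouth about 68 mm wide, free opening for a round boss at least 48 mm. About 0.3 kg.
- drip_plate: Steel disc 93 mm across with a collar on top, standing on a round boss. Origin: centre of the boss's underside, z up. Boss 40 mm wide, z 0 to 8 mm; disc z 8 to 11; collar 65 mm outside, 60 inside, z 11 to 28; grip it across the collar. Seated: disc flat on the mug's rim, boss in the mouth, origin 85 mm above the mug's. About 0.11 kg.
- chamber: Open steel cup without handle, 61 mm high, 53 mm across, drawn in to 46 mm over the lowest 12 mm. Origin: centre of the underside, z up. Inside 47 mm wide, inner bottom (41 mm wide) at z 4 mm. Grip across the outside near the rim. Seated it stands in the collar on the plate's disc, origin 11 mm above the plate's. About 0.1 kg.
- press: Steel disc 37 mm across, 5 mm thick, with an upright thin stem ending in a round black knob. Origin: centre of the disc's underside, z up. Knob 13 mm across, z 51 to 73 mm. Seated, the disc lies on the chamber's inner bottom, origin 4 mm above the chamber's, and the knob stands 15 mm out of the chamber. About 0.06 kg.
- cap: Hat-shaped steel cap with a black knob, open below. Origin: centre of the lower edge, z up. Brim 67 mm across; skirt 62 mm wide inside, z 0 to 9 mm; there an inner shoulder (44 mm hole) that rests on the chamber's rim; dome 50 mm across, hollow to z 31, top z 35; knob 16 mm across, z 39 to 53 mm. Seated, origin 51 mm above the chamber's. About 0.09 kg.
- blue_mug: Another mug, plain blue, 88 mm high and 82 mm across, with a handle; not to be used and to be left where it stands. Origin: centre of its underside.
- coffee_tin: Dark round coffee tin with a dark grey lid, 102 mm across, 142 mm high; bystander. Origin: centre of its underside.
- timer: Round cream kitchen timer with a red knob, 70 mm across, 41 mm high; bystander. Origin: centre of its underside.
There are look-alikes about, which are no part of the job. What is shaped like the dotted_mug but red is not meant. Leave any black look-alike of the drip_plate alone.

How it is judged:
On the way, in this order (a step that is already met when the one before it is completed fails the run):
1. the drip plate lies seated on the dotted mug (x of drip_plate in the frame of dotted_mug between -0.009 and 0.009 m and y of drip_plate in the frame of dotted_mug between 0.009 and 0.027 m and z of drip_plate in the frame of dotted_mug between 0.081 and 0.089 m and angle between drip_plate's own z axis and vertical below 0.08 rad), for 0.2 s.
2. the brewing chamber stands in the collar of the plate on the mug (all of step 1 and horizontal distance between chamber and drip_plate below 0.008 m and z of chamber in the frame of drip_plate between 0.008 and 0.014 m and angle between chamber's own z axis and vertical below 0.08 rad), for 0.2 s.
3. the press lies on the bottom of the chamber (all of step 2 and horizontal distance between press and chamber below 0.008 m and z of press in the frame of chamber between 0.001 and 0.007 m and angle between press's own z axis and vertical below 0.12 rad), for 0.2 s.
4. the cap sits on the chamber's rim (all of step 3 and horizontal distance between cap and chamber below 0.008 m and z of cap in the frame of chamber between 0.048 and 0.054 m and angle between cap's own z axis and vertical below 0.1 rad), for 0.2 s.
At the end, for the whole second after the job is handed in: Dotted mug upright on the worktop; plate flat on its rim within 9 mm of centre in x and y; chamber on the plate, press on the chamber's bottom, cap on the chamber's rim, each within 8 mm of centre and fully down within 3 mm (plate 4), upright; all released and at rest (all of step 4 and angle between dotted_mug's own z axis and vertical below 0.05 rad and height (world z) of dotted_mug below 0.01 m and linear speed of each of drip_plate, chamber, press, cap, dotted_mug below 0.02 m/s); the robot touches nothing.
It fails at once if the blue mug was moved more than 30 mm or knocked over (distance of blue_mug from where it was at the start of the episode above 0.03 m or angle between blue_mug's own z axis and vertical above 0.5 rad).
It fails at once if the coffee tin was moved more than 30 mm or knocked over (distance of coffee_tin from where it was at the start of the episode above 0.03 m or angle between coffee_tin's own z axis and vertical above 0.5 rad).
It fails at once if the kitchen timer was moved more than 30 mm or knocked over (distance of timer from where it was at the start of the episode above 0.03 m or angle between timer's own z axis and vertical above 0.5 rad).
It fails at once if the dotted mug was knocked over (angle between dotted_mug's own z axis and vertical above 0.5 rad).
It also fails if it takes over 120 s, if anything falls off the work surface, if the arm or the gripper's body presses on something with over 40 N, if the wrist force passes 120 N, or if a joint passes its speed limit or range.

## Robot

A 7-joint arm with a two-finger parallel gripper is mounted at the origin on a cart in front of the work surface, level with it; the furniture and walls round the work are solid. World frame = base frame: x ahead of the robot, y to its left, z up, the work surface at z = 0. Lengths are in m, angles in rad, forces in N, time in s.
With the tool pointing down it reaches from about 0.425 to 1.025 m from the base axis. Payload 3.6 kg.
Tool frame: the origin (TCP) lies on the centre line of the jaws, within the pads' length; the fingertips stand 8 mm ahead of it and the grasp point (between the pads) lies 11 mm behind it; z points along the fingers, y is the line along which they close (so a half turn about z gives the same grasp; the last joint's range is limited). The gripper opens to 85 mm and grips with 20 to 120 N. Pads are 22 mm wide; open, the fingers measure 114 mm over their backs; the gripper's body (76 mm by 85 mm) begins 54 mm behind the grasp point. The pads swing forward as they close: fully open they stand 13 mm farther back than shut.
Start: joints at [-1.226, 0.591, 0.048, 1.609, -0.033, 0.943, -0.034], TCP at [0.308, 0.656, 0.239] pointing down, gripper open.
Joint ranges: [-2.69, 2.69], [-0.47, 2.24], [-1.27, 1.36], [0.19, 2.51], [-1.53, 4.68], [0.08, 2.07], [-3.09, 3.09]. Speed limits (rad/s): [2.57, 2.57, 3.14, 3.14, 3.14, 3.14, 3.14].

## Interface

Orientations are given as a unit quaternion [x, y, z, w].
In Python, from plant import * gives the robot as it stands.
- The arm moves only by the tool arm_command, never from a script. Its argument "motion" is a list of rows, each a list of 7 numbers: the shift along the tool's x, y, z in m, then the turn, a rotation vector about the tool's x, y, z in degrees, then the opening, from 0 (shut) to 1 (fully open). A call has 1 to 10 rows; each row shifts and turns the commanded pose from where the row before left it, along the tool's axes as they then stand; what a row does not reach is not made up. A row lasts 1/12 s, in which the tool goes at most 41.7 mm and 7.16 degrees, less where a joint would pass 70% of its speed; a pose out of reach is approached as far as the arm can. A call is refused whole if a number of a shift passes 0.0417 or a number of a turn 7.16, either way. A call with a gripper value outside its range is refused whole. The fingers move at their own pace and stop on an object; the grip force is fixed at half the most. Time passes only in rows, so rows that do not move let the fingers close. It gives the time, the measured TCP pose, the force, the opening and the grip force at its end, in the units of the state.
- read_state(): the state, without advancing time (a new reading comes with each control period).
- snapshot(name): name is "scene" or "top" or "wrist"; returns (picture, depth): 384x512x3 uint8, red, green, blue; 384x512 float32, m along the optical axis (not along the pixel's ray), 0 where there is no reading.
- calibration(name): a dict with "fx", "fy", "cx", "cy" (pixels), "extrinsics" (4x4, takes a point from camera to world coordinates). Camera axes: x right, y up, looking along -z (the intrinsics and any distortion apply to the point x, -y, -z); pixel columns grow to the right and rows downward; lengths in m; the calibration is good to about 2 mm. A picture is of the moment at which its call begins: read the wrist's pose just before it. calibration takes no time and is no camera call; for the wrist camera it gives the pose at the moment of the call.
- close_job(): hands the job in; it is judged then, once.
Trained networks look in the newest picture that a camera, given by its name, has taken for a name from the list of things; names that differ only in an ending like _2 or _b are one class to them, and where a whole thing is asked for, a point or a joint stands for the part that bears it (a point fixed in the world has none). Each returns a list of dicts, best first, with "conf" (0 to 1); they miss things now and then, are a little off and sometimes report something else, mostly with a low value. They report only what shows in the picture. A call takes as long as a camera call. They do not tell look-alikes from the thing itself.
- silhouettes(thing, camera): "pixels" (384x512 bool, what is visible of it) and "extent" ([left, top, width, height] in pixels, round what is visible of it).
The state is a dict: "clock": time; "joint_positions": joint angles; "qvel": joint speeds; "joint_efforts": joint torques, N m; "ee_pos": TCP position; "tool_rot": TCP orientation; "wrist_force": force on the tool from outside, world axes, zero at the start; "ft_torque": the same for the moment, N m; "gripper_width": opening from 0.0 (shut) to 1.0 (fully open); "gripper_force": force on a finger pad.
Only numpy, scipy, OpenCV 4.12 (cv2) and the standard library are available. Lean on these libraries where they do the work, as an engineer would, in place of code of your own. Each camera call takes 0.05 s, during which the arm holds its last target. There are 200 camera calls.

## Working session

There is one attempt and no reset: what is moved stays moved. The work goes in short steps, Python scripts to look and compute and a tool call to move; the robot and the scene stay as the last step left them, time stands still between calls to the robot, and variables do not carry over. Pictures are saved under pics/ and viewed, at most 16 in all, crops included, and the job is handed in when it is done.

Besides the shell and the picture viewer there is one more tool, called as name(argument=value, ...), one argument or row to a line, values as JSON. arm_command: Moves the arm, as the interface text tells. Its arguments: {"type":"object","properties":{"motion":{"type":"array"}},"required":["motion"]}

```bash
mkdir -p pics; ls
cat > h.py <<'E'
from plant import *
import numpy as np, cv2
def cloud(cam,d):
    c=calibration(cam);v,u=np.indices(d.shape)
    p=np.stack([(u-c['cx'])/c['fx']*d,-(v-c['cy'])/c['fy']*d,-d],-1)
    E=np.array(c['extrinsics']);return p@E[:3,:3].T+E[:3,3]
E
python3 - <<'E'
from h import *
print(read_state())
ims=[]
for c in ("scene","top"):
    im,d=snapshot(c);P=cloud(c,d);cv2.imwrite(f'pics/{c}0.png',im[...,::-1]);print(c,{k:v for k,v in calibration(c).items()})
    for n in "dotted_mug drip_plate chamber press cap blue_mug coffee_tin timer".split():
        for r in silhouettes(n,c):
            m=np.array(r['pixels'])&(d>0)
            if m.sum()<5: continue
            q=P[m];z=np.percentile(q[:,2],98);t=q[q[:,2]>z-.006]
            print(c,n,round(r['conf'],2),r['extent'],'zmax',z.round(3),'topctr',((t.min(0)+t.max(0))/2).round(3),'all',q.min(0).round(3),q.max(0).round(3))
E
```

```text
pics
{'clock': 0.0, 'joint_positions': array([-1.22551404,  0.59212241,  0.04826938,  1.60988125, -0.03332001,
        0.94265136, -0.03368705]), 'qvel': array([ 0.00010743, -0.00032012, -0.00022643, -0.00148754,  0.00077893,
       -0.00018505, -0.00084711]), 'joint_efforts': array([ 1.73307935e-04, -5.48693526e+01,  1.54716399e+00, -1.98129165e+01,
        9.49602487e-03,  8.77648999e-03, -1.33503909e-05]), 'ee_pos': array([0.30762824, 0.65558407, 0.23811566]), 'tool_rot': array([ 2.17583811e-01,  9.76040988e-01, -1.11137222e-03, -1.98950236e-04]), 'wrist_force': array([ 0.04576999, -0.20421934,  0.44002679]), 'ft_torque': array([-0.03474003,  0.01461946, -0.0006966 ]), 'gripper_force': 0.0, 'gripper_width': 1.0007479605630207}
scene {'fx': 349.69009380372506, 'fy': 349.69009380372506, 'cx': 255.3558434733, 'cy': 189.60388221065784, 'extrinsics': array([[ 0.4759339 ,  0.50066851, -0.72306152, -0.38930776],
       [-0.87916181,  0.24869007, -0.40648218, -0.35823705],
       [-0.02369461,  0.82914673,  0.55852867,  0.6368624 ],
       [ 0.        ,  0.        ,  0.        ,  1.      
[... 2736 characters left out ...]
 all [ 0.414 -0.298 -0.004] [ 0.478 -0.232  0.056]
top blue_mug 0.8 [164.3, 155.9, 27.3, 34.2] zmax 0.09 topctr [0.44  0.367 0.091] all [ 0.388  0.31  -0.01 ] [0.486 0.421 0.098]
top blue_mug 0.68 [333.1, 120.6, 30.6, 32.4] zmax 0.028 topctr [ 0.56  -0.193  0.028] all [ 0.514 -0.239 -0.005] [ 0.605 -0.144  0.033]
top blue_mug 0.17 [130.1, 179.2, 26.6, 19.3] zmax 0.043 topctr [0.389 0.487 0.041] all [ 0.353  0.452 -0.01 ] [0.422 0.527 0.045]
top coffee_tin 0.77 [189.0, 107.0, 31.8, 38.2] zmax 0.143 topctr [0.583 0.266 0.143] all [ 0.534  0.217 -0.008] [0.666 0.316 0.148]
top timer 0.82 [131.7, 181.2, 24.3, 18.9] zmax 0.043 topctr [0.389 0.487 0.041] all [0.355 0.452 0.005] [0.418 0.521 0.045]
```

Run:
```python
import cv2
a=cv2.imread('pics/top0.png');b=cv2.imread('pics/scene0.png')
cv2.imwrite('pics/top_c.png',cv2.resize(a[80:290,110:420],None,fx=2.5,fy=2.5,interpolation=2))
```

```text
(no output)
```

View pics/top_c.png

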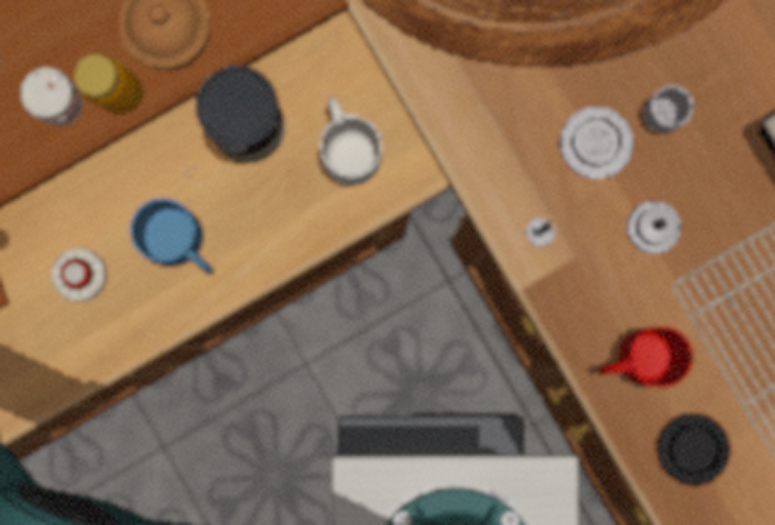

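View pics/scene0.png

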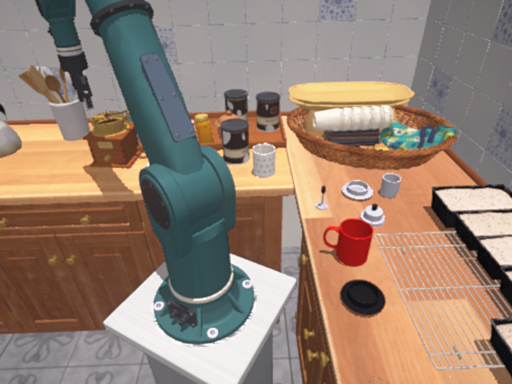

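Candidates (scene px): the mug could be the white dotted one at (264,160) or the red one at (354,241), so I take the white. The plate could be the steel one at (357,190) or the black one at (363,297), so I take the steel. The others have no look-alike: chamber (391,186), cap (373,215), press knob (322,190).

arm_command(
  motion=[
    [-0.027, -0.03, 0, 0, 0, 0, 1],
    [-0.027, -0.03, 0, 0, 0, 0, 1],
    [-0.027, -0.03, 0, 0, 0, 0, 1],
    [-0.027, -0.03, 0, 0, 0, 0, 1],
    [-0.027, -0.03, 0, 0, 0, 0, 1],
    [-0.027, -0.03, 0, 0, 0, 0, 1],
    [-0.027, -0.03, 0, 0, 0, 0, 1],
    [-0.027, -0.03, 0, 0, 0, 0, 1],
    [-0.027, -0.03, 0, 0, 0, 0, 1],
    [-0.027, -0.03, 0, 0, 0, 0, 1],
  ],
)

```text
clock: 1.73
ee_pos: [0.4254, 0.2683, 0.2397]
tool_rot: [0.217, 0.976, 0.0, 0.0]
wrist_force: [-0.5, 0.3, -0.2]
gripper_width: 1.002
gripper_force: 0.0
```

```bash
cat >> h.py <<'E'
from scipy.spatial.transform import Rotation as Ro
def pose():
    s=read_state();return np.array(s['ee_pos']),Ro.from_quat(s['tool_rot']),s
def shift(target):
    p,R,s=pose();return R.inv().apply(np.array(target)-p).round(4)
def look(things,name=None,cam='wrist'):
    im,d=snapshot(cam);P=cloud(cam,d)
    if name: cv2.imwrite('pics/'+name,im[...,::-1])
    out={}
    for n in things:
        for r in silhouettes(n,cam):
            m=np.array(r['pixels'])&(d>0)
            if m.sum()<5: continue
            q=P[m];z=np.percentile(q[:,2],97)
            t=q[abs(q[:,2]-z)<.005];(x,y),rad=cv2.minEnclosingCircle(t[:,:2].astype(np.float32))
            (a,b),r2=cv2.minEnclosingCircle(q[q[:,2]>0.006][:,:2].astype(np.float32))
            print(n,round(r['conf'],2),np.round(r['extent']),'z %.3f top (%.4f %.4f) r %.4f | all (%.4f %.4f) r %.4f'%(z,x,y,rad,a,b,r2))
    return im,d,P
E
python3 - <<'E'
from h import *
p,R,s=pose();print(p,R.as_matrix().round(4),s['joint_positions'].round(2),s['clock'])
E=calibration('wrist')['extrinsics'];print((R.inv().apply(E[:3,3]-p)).round(3),(R.inv().as_matrix()@E[:3,:3]).round(3))
look(['dotted_mug','coffee_tin','blue_mug'],'w1.png')
E
```

```text
[0.42539177 0.2682898  0.23968013] [[-9.054e-01  4.245e-01  8.000e-04]
 [ 4.245e-01  9.054e-01  6.000e-04]
 [-5.000e-04  8.000e-04 -1.000e+00]] [-0.72  0.31  0.09  2.11 -0.04  0.72  0.52] 1.7333
[ 0.082  0.002 -0.135] [[-0.001  0.947  0.321]
 [ 1.     0.     0.001]
 [ 0.001  0.321 -0.947]]
dotted_mug 0.89 [145. 265.  95. 104.] z 0.093 top (0.5518 0.1258) r 0.0463 | all (0.5610 0.1296) r 0.0564
coffee_tin 0.95 [270. 239. 100. 145.] z 0.141 top (0.5784 0.2548) r 0.0460 | all (0.5237 0.2743) r 0.1013
blue_mug 0.71 [280.  96. 140.  97.] z 0.087 top (0.4456 0.3593) r 0.0411 | all (0.4329 0.3464) r 0.0591
```

arm_command(
  motion=[
    [-0.032, -0.014, 0, 0, 0, 0, 1],
    [-0.032, -0.014, 0, 0, 0, 0, 1],
    [-0.032, -0.014, 0, 0, 0, 0, 1],
    [-0.032, -0.014, 0, 0, 0, 0, 1],
    [-0.034, -0.014, 0, 0, 0, 0, 1],
    [0, 0, 0, 0, 0, 0, 1],
    [0, 0, 0, 0, 0, 0, 1],
  ],
)

```text
clock: 2.52
ee_pos: [0.5437, 0.1376, 0.2394]
tool_rot: [0.219, 0.976, 0.0, 0.001]
wrist_force: [-0.4, 0.5, -0.8]
gripper_width: 0.997
gripper_force: 0.0
```

Run:
```python
from h import *
p,R,s=pose();print(p)
im,d,P=look(['dotted_mug'],'w2.png')
r=silhouettes('dotted_mug','wrist')[0];m=np.array(r['pixels'])&(d>0)
q=P[m]; q=q[abs(q[:,2]-.092)<.006]
# circle fit robust (handle excluded)
c=np.array([.545,.131])
from scipy.optimize import least_squares
f=least_squares(lambda v:np.hypot(q[:,0]-v[0],q[:,1]-v[1])-v[2],[*c,.036],loss='soft_l1',f_scale=.002)
print(f.x,len(q),q[:,2].mean())
```

```text
[0.54366478 0.13757982 0.23936103]
dotted_mug 0.61 [205. 130. 103. 102.] z 0.093 top (0.5514 0.1393) r 0.0477 | all (0.5585 0.1435) r 0.0558
dotted_mug 0.16 [  0. 321.   9.  18.] z 0.017 top (0.6091 -0.2513) r 0.0063 | all (0.6074 -0.2534) r 0.0098
[0.54373488 0.13632443 0.03729149] 1269 0.090836006152163
```

View pics/w2.png

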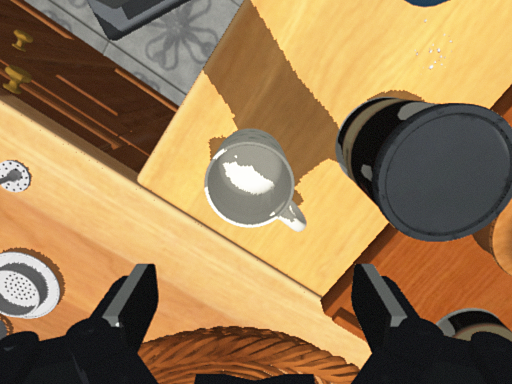

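The wrist view shows the white mug from above at (252,185), with its handle at (293,215). The tin is at the right at (440,170). The steel plate is at (20,285).

```bash
cat >> h.py <<'E'
from scipy.optimize import least_squares
def ring(q,c,r):
    f=least_squares(lambda v:np.hypot(q[:,0]-v[0],q[:,1]-v[1])-v[2],[*c,r],loss='soft_l1',f_scale=.001);return f.x.round(4)
def rimfit(cam,c,z,r,w=.008,dz=.005):
    s0=calibration(cam);im,d=snapshot(cam);P=cloud(cam,d).reshape(-1,3)
    q=P[(d.ravel()>0)&(abs(P[:,2]-z)<dz)]; rr=np.hypot(q[:,0]-c[0],q[:,1]-c[1]);q=q[abs(rr-r)<w]
    return ring(q,c,r),len(q),q[:,2].mean().round(4)
E
python3 - <<'E'
from h import *
p,R,s=pose();print(p,abs(s['qvel']).max())
for cam in('wrist','top','scene'): print(cam,rimfit(cam,(.5435,.133),.093,.0365))
print(shift([.560,-.193,.2394]))
E
```

```text
[0.54102794 0.14042066 0.23907026] 0.009777369130069387
wrist (array([0.545 , 0.1342, 0.0372]), 1099, np.float64(0.0918))
top (array([0.5435, 0.133 , 0.0365]), 0, np.float64(nan))
scene (array([0.5431, 0.1305, 0.0371]), 81, np.float64(0.0915))
[-0.1576 -0.2937 -0.0003]h.py:31: RuntimeWarning: Mean of empty slice.
  return ring(q,c,r),len(q),q[:,2].mean().round(4)
  ret = ret.dtype.type(ret / rcount)
```

arm_command(
  motion=[
    [-0.0175, -0.0326, 0, 0, 0, 0, 1],
    [-0.0175, -0.0326, 0, 0, 0, 0, 1],
    [-0.0175, -0.0326, 0, 0, 0, 0, 1],
    [-0.0175, -0.0326, 0, 0, 0, 0, 1],
    [-0.0175, -0.0326, 0, 0, 0, 0, 1],
    [-0.0175, -0.0326, 0, 0, 0, 0, 1],
    [-0.0175, -0.0326, 0, 0, 0, 0, 1],
    [-0.0175, -0.0326, 0, 0, 0, 0, 1],
    [-0.0175, -0.0326, 0, 0, 0, 0, 1],
    [0, 0, 0.03, 0, 0, 0, 1],
  ],
)

```text
clock: 3.65
ee_pos: [0.5636, -0.2059, 0.2149]
tool_rot: [0.223, 0.975, -0.003, 0.008]
wrist_force: [0.2, -1.1, -0.8]
gripper_width: 1.002
gripper_force: 0.0
```

arm_command(
  motion=[
    [0, 0, 0.03, 0, 0, 0, 1],
    [0, 0, 0, 0, 0, 0, 1],
    [0, 0, 0, 0, 0, 0, 1],
    [0, 0, 0, 0, 0, 0, 1],
    [0, 0, 0, 0, 0, 0, 1],
  ],
)

```text
clock: 4.07
ee_pos: [0.5613, -0.194, 0.1811]
tool_rot: [0.217, 0.976, 0.0, 0.002]
wrist_force: [0.7, 0.1, 0.2]
gripper_width: 1.002
gripper_force: 0.0
```

Run:
```python
from h import *
p,R,s=pose();print(p,abs(s['qvel']).max(),s['joint_positions'].round(2))
look(['drip_plate','chamber','press','cap'],'w3.png')
f=rimfit('wrist',(.560,-.193),.028,.0313);print(f)
print(rimfit('wrist',(.560,-.193),.011,.042,w=.006,dz=.003))
print(rimfit('wrist',(.598,-.28),.061,.025))
print(shift([f[0][0],f[0][1],.025]))
```

```text
[ 0.56129503 -0.19403024  0.18105175] 0.005267369568516595 [ 0.14  0.5   0.16  1.97 -0.12  0.68  1.51]
drip_plate 0.9 [207. 126. 104.  98.] z 0.029 top (0.5633 -0.1888) r 0.0329 | all (0.5632 -0.1889) r 0.0475
drip_plate 0.42 [84. 54. 80. 83.] z 0.053 top (0.4503 -0.2622) r 0.0079 | all (0.4502 -0.2626) r 0.0338
chamber 0.98 [150. 220.  72.  79.] z 0.062 top (0.6005 -0.2773) r 0.0270 | all (0.6005 -0.2774) r 0.0270
press 0.88 [256.   0.  48.  33.] z 0.032 top (0.4464 -0.1150) r 0.0027 | all (0.4469 -0.1146) r 0.0179
press 0.19 [86. 54. 79. 80.] z 0.053 top (0.4503 -0.2622) r 0.0079 | all (0.4503 -0.2626) r 0.0337
cap 0.76 [86. 51. 78. 85.] z 0.053 top (0.4503 -0.2622) r 0.0079 | all (0.4501 -0.2625) r 0.0337
(array([ 0.5624, -0.1885,  0.0309]), 862, np.float64(0.0275))
(array([ 0.5621, -0.1912,  0.042 ]), 2528, np.float64(0.0109))
(array([ 0.5998, -0.2766,  0.0249]), 881, np.float64(0.0602))
[0.0005 0.0066 0.1547]
```

View pics/w3.png

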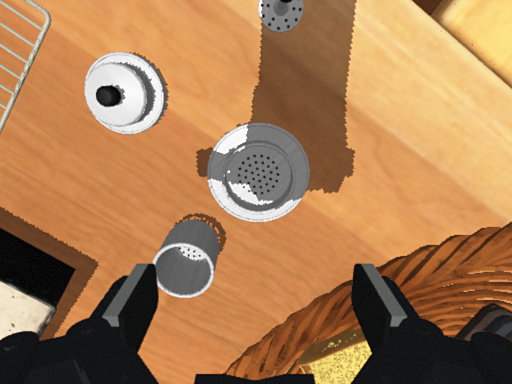

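The wrist view shows the steel plate at (258,172), the chamber at (185,265), the cap at (125,92) and the press disc at (281,12). The open fingertips are at (150,265) and (360,265). Next I measure how far the tips reach when open.

```bash
cat >> h.py <<'E'
def tips():
    p,R,s=pose();im,d=snapshot('wrist');P=R.inv().apply(cloud('wrist',d).reshape(-1,3)-p).reshape(384,512,3)
    m=(d>0)&(P[...,2]<.03)&(P[...,2]>-.05)&(abs(P[...,0])<.02)
    for sg in(-1,1):
        q=P[m&(sg*P[...,1]>0)]
        if len(q): k=q[q[:,2]>np.percentile(q[:,2],97)-.003];print('tip side',sg,'zmax',np.percentile(q[:,2],97).round(4),'inner y',(sg*abs(k[:,1]).min()).round(4),'x',k[:,0].min().round(4),k[:,0].max().round(4),len(q))
    return s['gripper_width']
E
python3 - <<'E'
from h import *
print(tips())
E
```

```text
tip side -1 zmax -0.0088 inner y -0.0401 x -0.0118 0.0114 3906
tip side 1 zmax -0.0087 inner y 0.0443 x -0.0111 0.0111 3911
0.998283160268894
```

arm_command(
  motion=[
    [0, 0.004, 0.03, 0, 0, 0, 0.85],
    [0, 0, 0.03, 0, 0, 0, 0.85],
    [0, 0, 0.03, 0, 0, 0, 0.85],
    [0, 0, 0, 0, 0, 0, 0.85],
    [0, 0, 0, 0, 0, 0, 0.85],
  ],
)

```text
clock: 4.93
ee_pos: [0.5603, -0.1908, 0.0882]
tool_rot: [0.218, 0.976, 0.0, -0.002]
wrist_force: [-0.2, -0.4, 0.1]
gripper_width: 0.849
gripper_force: 0.0
```

Run:
```python
from h import *
print(tips())
p,R,s=pose();print(p,R.as_matrix()[:,2])
f=rimfit('wrist',(.562,-.190),.028,.0313);print(f)
print(shift([.5624,-.190,.018]))
```

```text
tip side -1 zmax -0.0063 inner y -0.0337 x -0.0131 0.0102 4040
tip side 1 zmax -0.0062 inner y 0.0382 x -0.0131 0.0096 4040
0.8493419950980966
[ 0.5616866  -0.19134144  0.08966332] [-2.24940251e-04 -1.20857413e-04 -9.99999967e-01]
(array([ 0.5633, -0.1886,  0.0309]), 1892, np.float64(0.0281))
[0.001  0.0014 0.0726]
```

arm_command(
  motion=[
    [0, 0.001, 0.025, 0, 0, 0, 0.92],
    [0, 0, 0.025, 0, 0, 0, 0.92],
    [0, 0, 0.015, 0, 0, 0, 0.92],
    [0, 0, 0.0107, 0, 0, 0, 0.92],
    [0, 0, 0, 0, 0, 0, 0.92],
    [0, 0, 0, 0, 0, 0, 0.92],
    [0, 0, 0, 0, 0, 0, 0.4],
    [0, 0, 0, 0, 0, 0, 0.4],
    [0, 0, 0, 0, 0, 0, 0.4],
    [0, 0, 0, 0, 0, 0, 0.4],
  ],
)

```text
clock: 5.87
ee_pos: [0.5633, -0.1907, 0.0159]
tool_rot: [0.218, 0.976, -0.0, 0.002]
wrist_force: [-1.4, -0.8, 6.3]
gripper_width: 0.728
gripper_force: 64.6
```

arm_command(
  motion=[
    [0, 0, 0, 0, 0, 0, 0.4],
    [0, 0, 0, 0, 0, 0, 0.4],
    [0, 0, -0.01, 0, 0, 0, 0.4],
    [0, 0, -0.02, 0, 0, 0, 0.4],
    [0, 0, -0.03, 0, 0, 0, 0.4],
    [0, 0, -0.03, 0, 0, 0, 0.4],
    [0, 0, 0, 0, 0, 0, 0.4],
    [0, 0, 0, 0, 0, 0, 0.4],
    [0, 0, 0, 0, 0, 0, 0.4],
    [0, 0, 0, 0, 0, 0, 0.4],
  ],
)

```text
clock: 6.7
ee_pos: [0.5611, -0.1897, 0.103]
tool_rot: [0.218, 0.976, 0.0, -0.001]
wrist_force: [0.1, -0.4, -1.1]
gripper_width: 0.722
gripper_force: 66.0
```

Run:
```python
from h import *
p,R,s=pose();print(p,R.as_matrix()[:,2].round(4),s['gripper_width'],s['gripper_force'])
im,d=snapshot('wrist');cv2.imwrite('pics/w4.png',im[...,::-1])
T=R.inv().apply(cloud('wrist',d).reshape(-1,3)-p);m=(d.ravel()>0)&(abs(T[:,0])<.06)&(abs(T[:,1])<.06)&(T[:,2]>-.02)&(T[:,2]<.03)
q=T[m];print(np.histogram(q[:,2],bins=12,range=(-.02,.03)))
q=q[abs(q[:,2]-np.percentile(q[:,2],80))<.004]
print(np.percentile(q,[1,50,99],axis=0).round(4))
```

```text
[ 0.56108525 -0.18971101  0.10301101] [-1.7e-03  6.0e-04 -1.0e+00] 0.7218594785181264 65.97798977047205
(array([  583,  2148,  2568,  1669,  1447,  7238, 12929,     0,     0,
           0,     0,     0]), array([-0.02      , -0.01583333, -0.01166667, -0.0075    , -0.00333333,
        0.00083333,  0.005     ,  0.00916667,  0.01333333,  0.0175    ,
        0.02166667,  0.02583333,  0.03      ]))
[[-0.0317 -0.0414  0.0023]
 [ 0.012   0.0019  0.0053]
 [ 0.0469  0.0455  0.0067]]
```

View pics/w4.png

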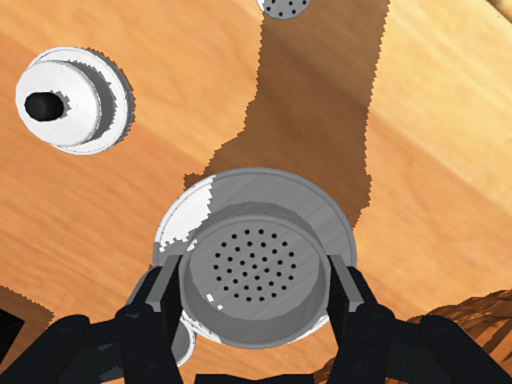

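The plate is held level and centred at (257,260); the camera bias along tool y is about +2 mm. I carry it to the mug.

arm_command(
  motion=[
    [0, 0, -0.04, 0, 0, 0, 0.4],
    [0, 0, -0.037, 0, 0, 0, 0.4],
    [0.019, 0.0355, 0, 0, 0, 0, 0.4],
    [0.019, 0.0355, 0, 0, 0, 0, 0.4],
    [0.019, 0.0355, 0, 0, 0, 0, 0.4],
    [0.019, 0.0355, 0, 0, 0, 0, 0.4],
    [0.019, 0.0355, 0, 0, 0, 0, 0.4],
    [0.019, 0.0355, 0, 0, 0, 0, 0.4],
    [0.019, 0.0355, 0, 0, 0, 0, 0.4],
    [0.0195, 0.0352, 0, 0, 0, 0, 0.4],
  ],
)

```text
clock: 7.58
ee_pos: [0.5434, 0.1331, 0.1794]
tool_rot: [0.218, 0.976, -0.001, -0.001]
wrist_force: [0.7, 0.7, -1.8]
gripper_width: 0.725
gripper_force: 66.4
```

arm_command(
  motion=[
    [0, 0, 0, 0, 0, 0, 0.4],
    [0, 0, 0, 0, 0, 0, 0.4],
    [0, 0, 0.02, 0, 0, 0, 0.4],
    [0, 0, 0.02, 0, 0, 0, 0.4],
    [0, 0, 0, 0, 0, 0, 0.4],
    [0, 0, 0, 0, 0, 0, 0.4],
    [0, 0, 0, 0, 0, 0, 0.4],
  ],
)

```text
clock: 8.17
ee_pos: [0.5447, 0.1301, 0.1408]
tool_rot: [0.219, 0.976, -0.0, -0.0]
wrist_force: [0.1, -0.5, -0.7]
gripper_width: 0.73
gripper_force: 66.4
```

Run:
```python
from h import *
p,R,s=pose();print(p,R.as_matrix().round(4)[:,2],s['gripper_width'])
print(shift([.5438,.132,.101]))
im,d,P=look(['dotted_mug'],None,'scene')
cv2.imwrite('pics/s5.png',cv2.resize(im[80:200,190:340,::-1],None,fx=4,fy=4))
```

```text
[0.54472765 0.13014162 0.14076647] [-2.e-04 -7.e-04 -1.e+00] 0.7295631854383893
[0.0016 0.0013 0.0398]
dotted_mug 0.69 [252. 144.  29.  30.] z 0.092 top (0.5451 0.1308) r 0.0420 | all (0.5449 0.1301) r 0.0429
dotted_mug 0.56 [320. 215.  56.  48.] z 0.093 top (0.2760 -0.2445) r 0.0485 | all (0.3317 -0.2418) r 0.0952
```

View pics/s5.png

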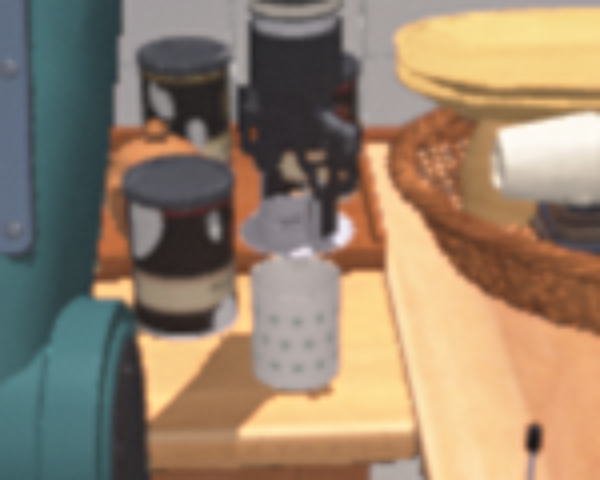

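The scene crop shows the plate hanging centred over the dotted mug: plate at (297,225), mug at (296,320).

arm_command(
  motion=[
    [0.001, 0.001, 0.02, 0, 0, 0, 0.4],
    [0, 0, 0.01, 0, 0, 0, 0.4],
    [0, 0, 0.005, 0, 0, 0, 0.4],
    [0, 0, 0.003, 0, 0, 0, 0.4],
    [0, 0, 0.001, 0, 0, 0, 0.4],
    [0, 0, 0, 0, 0, 0, 0.4],
    [0, 0, 0, 0, 0, 0, 0.4],
    [0, 0, 0, 0, 0, 0, 0.4],
  ],
)

```text
clock: 8.93
ee_pos: [0.5444, 0.1329, 0.1021]
tool_rot: [0.218, 0.976, 0.0, 0.0]
wrist_force: [0.4, 0.3, -1.3]
gripper_width: 0.727
gripper_force: 66.4
```

arm_command(
  motion=[
    [0, 0, 0.001, 0, 0, 0, 0.4],
    [0, 0, 0.001, 0, 0, 0, 0.4],
    [0, 0, 0, 0, 0, 0, 0.4],
    [0, 0, 0, 0, 0, 0, 0.4],
  ],
)

```text
clock: 9.27
ee_pos: [0.5444, 0.1329, 0.1007]
tool_rot: [0.218, 0.976, 0.0, 0.0]
wrist_force: [-1.2, 0.4, 6.6]
gripper_width: 0.727
gripper_force: 67.2
```

Contact at about 7 N. I release and rise.

arm_command(
  motion=[
    [0, 0, 0, 0, 0, 0, 0.95],
    [0, 0, 0, 0, 0, 0, 0.95],
    [0, 0, 0, 0, 0, 0, 0.95],
    [0, 0, -0.015, 0, 0, 0, 0.95],
    [0, 0, -0.03, 0, 0, 0, 0.95],
    [0, 0, -0.04, 0, 0, 0, 0.95],
    [0, 0, -0.04, 0, 0, 0, 0.95],
    [0, 0, 0, 0, 0, 0, 0.95],
    [0, 0, 0, 0, 0, 0, 0.95],
    [0, 0, 0, 0, 0, 0, 0.95],
  ],
)

```text
clock: 10.1
ee_pos: [0.5434, 0.1328, 0.2243]
tool_rot: [0.218, 0.976, -0.0, -0.0]
wrist_force: [-0.9, 0.1, -0.6]
gripper_width: 0.952
gripper_force: 0.0
```

Run:
```python
from h import *
p,R,s=pose();print(p)
im,d,P=look(['drip_plate','dotted_mug'],'w6.png')
print(rimfit('wrist',(.5445,.134),.112,.0313))
print(rimfit('wrist',(.5445,.134),.096,.042,w=.006,dz=.004))
print(shift([.5988,-.2786,.2247]))
```

```text
[0.54342617 0.13279213 0.22434522]
drip_plate 0.73 [196. 132. 117. 112.] z 0.112 top (0.5438 0.1349) r 0.0328 | all (0.5534 0.1376) r 0.0573
dotted_mug 0.61 [296. 217.  17.  17.] z 0.086 top (0.5991 0.1545) r 0.0071 | all (0.6009 0.1574) r 0.0104
(array([0.5441, 0.1353, 0.0309]), 1227, np.float64(0.1122))
(array([0.5454, 0.1344, 0.0425]), 4003, np.float64(0.0961))
[-0.2252 -0.3485 -0.0013]
```

View pics/w6.png

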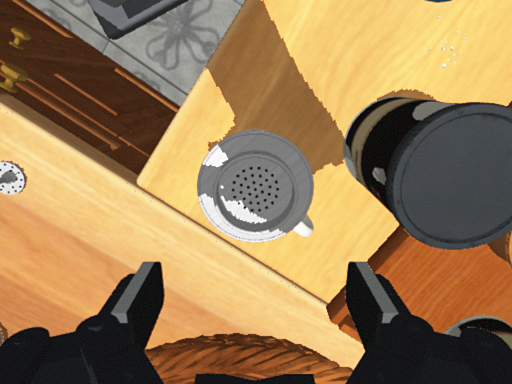

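The plate lies flat in place: the collar is at (255,187), the rim z is 0.112 and the disc z is 0.096. Now the chamber.

arm_command(
  motion=[
    [-0.0225, -0.0348, 0, 0, 0, 0, 0.95],
    [-0.0225, -0.0348, 0, 0, 0, 0, 0.95],
    [-0.0225, -0.0348, 0, 0, 0, 0, 0.95],
    [-0.0225, -0.0348, 0, 0, 0, 0, 0.95],
    [-0.0225, -0.0348, 0, 0, 0, 0, 0.95],
    [-0.0225, -0.0348, 0, 0, 0, 0, 0.95],
    [-0.0225, -0.0348, 0, 0, 0, 0, 0.95],
    [-0.0225, -0.0348, 0, 0, 0, 0, 0.95],
    [-0.0225, -0.0348, 0, 0, 0, 0, 0.95],
    [-0.0225, -0.0348, 0, 0, 0, 0, 0.95],
  ],
)

```text
clock: 11.18
ee_pos: [0.5993, -0.2797, 0.2234]
tool_rot: [0.218, 0.976, 0.0, -0.001]
wrist_force: [0.5, 0.1, 0.6]
gripper_width: 0.954
gripper_force: 0.0
```

arm_command(
  motion=[
    [0, 0, 0.02, 0, 0, 0, 0.95],
    [0, 0, 0.03, 0, 0, 0, 0.95],
    [0, 0, 0.03, 0, 0, 0, 0.95],
    [0, 0, 0, 0, 0, 0, 0.95],
    [0, 0, 0, 0, 0, 0, 0.95],
    [0, 0, 0, 0, 0, 0, 0.95],
    [0, 0, 0, 0, 0, 0, 0.95],
  ],
)

```text
clock: 11.77
ee_pos: [0.6011, -0.2783, 0.1464]
tool_rot: [0.217, 0.976, -0.0, 0.002]
wrist_force: [0.1, 0.5, -0.2]
gripper_width: 0.953
gripper_force: 0.0
```

Run:
```python
from h import *
p,R,s=pose();print(p,R.as_matrix()[:,2].round(4))
look(['chamber'])
f=rimfit('wrist',(.5995,-.277),.061,.025);print(f)
print(shift([f[0][0],f[0][1],.05])-[0,.002,0])
```

```text
[ 0.60113811 -0.27831334  0.14642905] [ 0.003  -0.0014 -1.    ]
chamber 0.83 [210. 155.  86.  91.] z 0.062 top (0.6008 -0.2777) r 0.0272 | all (0.6008 -0.2777) r 0.0272
(array([ 0.5997, -0.2771,  0.0248]), 1302, np.float64(0.0606))
[ 0.0018 -0.0016  0.0964]
```

arm_command(
  motion=[
    [0.001, -0.0015, 0.03, 0, 0, 0, 0.85],
    [0, 0, 0.03, 0, 0, 0, 0.85],
    [0, 0, 0.03, 0, 0, 0, 0.85],
    [0, 0, 0.0155, 0, 0, 0, 0.85],
    [0, 0, 0, 0, 0, 0, 0.85],
    [0, 0, 0, 0, 0, 0, 0.85],
    [0, 0, 0, 0, 0, 0, 0.3],
    [0, 0, 0, 0, 0, 0, 0.3],
    [0, 0, 0, 0, 0, 0, 0.3],
    [0, 0, 0, 0, 0, 0, 0.3],
  ],
)

```text
clock: 12.75
ee_pos: [0.6002, -0.2798, 0.0416]
tool_rot: [0.218, 0.976, -0.0, 0.002]
wrist_force: [0.1, 1.2, 6.3]
gripper_width: 0.594
gripper_force: 63.1
```

arm_command(
  motion=[
    [0, 0, 0, 0, 0, 0, 0.3],
    [0, 0, 0, 0, 0, 0, 0.3],
    [0, 0, -0.02, 0, 0, 0, 0.3],
    [0, 0, -0.03, 0, 0, 0, 0.3],
    [0, 0, -0.04, 0, 0, 0, 0.3],
    [0, 0, -0.04, 0, 0, 0, 0.3],
    [0, 0, -0.04, 0, 0, 0, 0.3],
    [0, 0, 0, 0, 0, 0, 0.3],
    [0, 0, 0, 0, 0, 0, 0.3],
    [0, 0, 0, 0, 0, 0, 0.3],
  ],
)

```text
clock: 13.58
ee_pos: [0.5976, -0.2782, 0.2092]
tool_rot: [0.218, 0.976, 0.0, -0.0]
wrist_force: [-1.3, -0.2, -2.5]
gripper_width: 0.596
gripper_force: 62.7
```

```bash
cat >> h.py <<'E'
def held(r,zlo,zhi,w=.006,name=None):
    p,R,s=pose();im,d=snapshot('wrist')
    if name: cv2.imwrite('pics/'+name,im[...,::-1])
    T=R.inv().apply(cloud('wrist',d).reshape(-1,3)-p);q=T[(d.ravel()>0)&(T[:,2]>zlo)&(T[:,2]<zhi)]
    q=q[abs(np.hypot(q[:,0],q[:,1])-r)<w];print('held',ring(q,(0,.002),r),len(q),np.median(q[:,2]).round(4),s['gripper_width'])
E
python3 - <<'E'
from h import *
p,R,s=pose();print(p,R.as_matrix()[:,2].round(4))
held(.025,-.03,-.014,.004,'w7.png')
print(shift([.5440,.1332,.215]))
E
```

```text
[ 0.59761412 -0.27821966  0.20918771] [-3.e-04  6.e-04 -1.e+00]
held [0.0018 0.0019 0.0251] 4636 -0.0184 0.5961627858164854
[ 0.2226  0.3497 -0.0063]
```

View pics/w7.png

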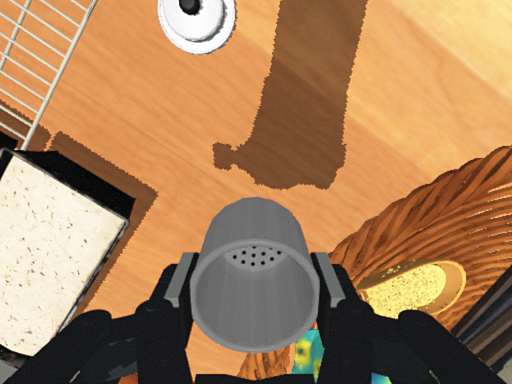

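The chamber is held upright, with its rim at (254,292) and nothing in the way.

arm_command(
  motion=[
    [0.0222, 0.035, 0, 0, 0, 0, 0.3],
    [0.0222, 0.035, 0, 0, 0, 0, 0.3],
    [0.0222, 0.035, 0, 0, 0, 0, 0.3],
    [0.0222, 0.035, 0, 0, 0, 0, 0.3],
    [0.0222, 0.035, 0, 0, 0, 0, 0.3],
    [0.0222, 0.035, 0, 0, 0, 0, 0.3],
    [0.0222, 0.035, 0, 0, 0, 0, 0.3],
    [0.0222, 0.035, 0, 0, 0, 0, 0.3],
    [0.0222, 0.035, 0, 0, 0, 0, 0.3],
    [0.0222, 0.035, 0, 0, 0, 0, 0.3],
  ],
)

```text
clock: 14.47
ee_pos: [0.5438, 0.134, 0.2071]
tool_rot: [0.218, 0.976, -0.001, -0.002]
wrist_force: [0.6, 0.5, -0.6]
gripper_width: 0.594
gripper_force: 62.8
```

arm_command(
  motion=[
    [0, 0, 0.02, 0, 0, 0, 0.3],
    [0, 0, 0.012, 0, 0, 0, 0.3],
    [0, 0, 0, 0, 0, 0, 0.3],
    [0, 0, 0, 0, 0, 0, 0.3],
    [0, 0, 0, 0, 0, 0, 0.3],
    [0, 0, 0, 0, 0, 0, 0.3],
  ],
)

```text
clock: 14.97
ee_pos: [0.5464, 0.1315, 0.1774]
tool_rot: [0.218, 0.976, -0.0, 0.0]
wrist_force: [-0.4, -0.2, -1.5]
gripper_width: 0.591
gripper_force: 62.8
```

Run:
```python
from h import *
p,R,s=pose();print(p,R.as_matrix()[:,2].round(4))
print(shift([.5451,.1326,.1376]))
im,d,P=look(['drip_plate'],None)
print(rimfit('wrist',(.5445,.135),.096,.042,w=.006,dz=.004))
```

```text
[0.54640772 0.13147281 0.17739501] [ 5.e-04 -2.e-04 -1.e+00]
[0.0017 0.0005 0.0398]
drip_plate 0.68 [183. 135. 143. 110.] z 0.114 top (0.5444 0.1353) r 0.0328 | all (0.5557 0.1398) r 0.0592
(array([0.5449, 0.135 , 0.0424]), 4504, np.float64(0.096))
```

arm_command(
  motion=[
    [0.001, 0.0005, 0.015, 0, 0, 0, 0.3],
    [0, 0, 0.01, 0, 0, 0, 0.3],
    [0, 0, 0.007, 0, 0, 0, 0.3],
    [0, 0, 0.004, 0, 0, 0, 0.3],
    [0, 0, 0.001, 0, 0, 0, 0.3],
    [0, 0, 0.001, 0, 0, 0, 0.3],
    [0, 0, 0, 0, 0, 0, 0.3],
    [0, 0, 0, 0, 0, 0, 0.3],
    [0, 0, 0, 0, 0, 0, 0.3],
  ],
)

```text
clock: 15.87
ee_pos: [0.5456, 0.1334, 0.1395]
tool_rot: [0.218, 0.976, 0.0, 0.0]
wrist_force: [0.1, 0.1, -1.2]
gripper_width: 0.587
gripper_force: 62.8
```

arm_command(
  motion=[
    [0, 0, 0.001, 0, 0, 0, 0.3],
    [0, 0, 0.001, 0, 0, 0, 0.3],
    [0, 0, 0.0005, 0, 0, 0, 0.3],
    [0, 0, 0, 0, 0, 0, 0.3],
    [0, 0, 0, 0, 0, 0, 0.3],
  ],
)

```text
clock: 16.28
ee_pos: [0.5457, 0.1333, 0.1373]
tool_rot: [0.218, 0.976, 0.0, 0.0]
wrist_force: [-1.5, -1.4, 5.4]
gripper_width: 0.592
gripper_force: 63.5
```

arm_command(
  motion=[
    [0, 0, 0, 0, 0, 0, 0.8],
    [0, 0, 0, 0, 0, 0, 0.8],
    [0, 0, 0, 0, 0, 0, 0.8],
    [0, 0, -0.015, 0, 0, 0, 0.8],
    [0, 0, -0.03, 0, 0, 0, 0.8],
    [0, 0, -0.035, 0, 0, 0, 0.8],
    [0, 0, -0.035, 0, 0, 0, 0.8],
    [0, 0, 0, 0, 0, 0, 0.8],
    [0, 0, 0, 0, 0, 0, 0.8],
    [0, 0, 0, 0, 0, 0, 0.8],
  ],
)

```text
clock: 17.12
ee_pos: [0.5447, 0.1333, 0.2512]
tool_rot: [0.218, 0.976, -0.0, -0.0]
wrist_force: [-0.6, 0.5, -0.3]
gripper_width: 0.799
gripper_force: 0.0
```

Run:
```python
from h import *
p,R,s=pose();print(p)
im,d,P=look(['chamber','drip_plate'],'w8.png')
print(rimfit('wrist',(.5445,.135),.157,.025,w=.006))
print(rimfit('wrist',(.5445,.135),.112,.0313,w=.004))
print(shift([.4445,-.117,.26]))
```

```text
[0.5447103  0.13327304 0.25118505]
chamber 0.91 [216. 152.  79.  87.] z 0.157 top (0.5458 0.1347) r 0.0273 | all (0.5571 0.1374) r 0.0383
drip_plate 0.83 [202. 126. 104.  88.] z 0.113 top (0.5438 0.1348) r 0.0327 | all (0.5433 0.1351) r 0.0474
(array([0.546 , 0.1354, 0.0248]), 1202, np.float64(0.1566))
(array([0.5444, 0.1353, 0.031 ]), 535, np.float64(0.1128))
[-0.0157 -0.2689 -0.0092]
```

View pics/w8.png

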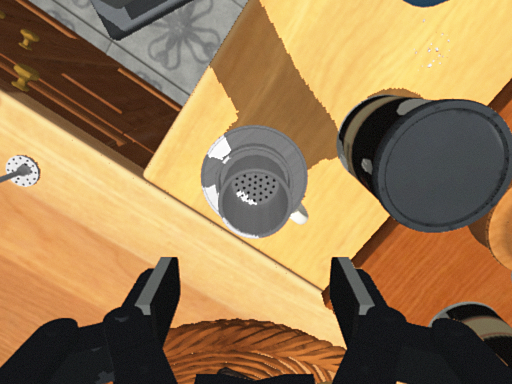

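The chamber stands in the collar, with its rim at (256,205) and rim z at 0.157. Now the press.

arm_command(
  motion=[
    [-0.0022, -0.0384, 0, 0, 0, 0, 0.6],
    [-0.0022, -0.0384, 0, 0, 0, 0, 0.6],
    [-0.0022, -0.0384, 0, 0, 0, 0, 0.6],
    [-0.0022, -0.0384, 0, 0, 0, 0, 0.6],
    [-0.0022, -0.0384, 0, 0, 0, 0, 0.6],
    [-0.0022, -0.0384, 0, 0, 0, 0, 0.6],
    [-0.0022, -0.0384, 0.02, 0, 0, 0, 0.5],
    [0, 0, 0.04, 0, 0, 0, 0.5],
    [0, 0, 0.02, 0, 0, 0, 0.5],
    [0, 0, 0, 0, 0, 0, 0.5],
  ],
)

```text
clock: 18.2
ee_pos: [0.442, -0.1154, 0.1688]
tool_rot: [0.219, 0.976, -0.001, -0.005]
wrist_force: [-0.3, -0.2, 0.2]
gripper_width: 0.501
gripper_force: 0.0
```

arm_command(
  motion=[
    [0, 0, 0, 0, 0, 0, 0.5],
    [0, 0, 0, 0, 0, 0, 0.5],
    [0, 0, 0, 0, 0, 0, 0.5],
  ],
)

```text
clock: 18.45
ee_pos: [0.447, -0.115, 0.1735]
tool_rot: [0.217, 0.976, 0.0, 0.001]
wrist_force: [-0.8, -0.4, 0.6]
gripper_width: 0.504
gripper_force: 0.0
```

Run:
```python
from h import *
p,R,s=pose();print(p,R.as_matrix()[:,2].round(4),s['joint_positions'].round(2))
im,d,P=look(['press'],'w9.png')
m=np.array(silhouettes('press','wrist')[0]['pixels'])&(d>0);q=P[m]
k=q[q[:,2]>.052];print('knob',k.min(0),k.max(0),ring(k[k[:,2]<.07],k.mean(0)[:2],.0065))
b=q[q[:,2]<.01];print('disc',b.min(0),b.max(0),ring(b[:0] if 0 else b,b.mean(0)[:2],.015), cv2.minEnclosingCircle(b[:,:2].astype(np.float32)))
tips()
print(shift([(k.min(0)+k.max(0))[0]/2,(k.min(0)+k.max(0))[1]/2,.066])-[0,.002,0])
```

```text
[ 0.44696782 -0.11498553  0.17354859] [ 2.7e-03 -3.0e-04 -1.0e+00] [-0.05  0.38  0.26  2.25 -0.19  0.52  1.49]
press 0.79 [232. 151.  43.  53.] z 0.073 top (0.4447 -0.1135) r 0.0062 | all (0.4451 -0.1139) r 0.0175
knob [ 0.43843786 -0.11947193  0.0528567 ] [ 0.4501092  -0.10747868  0.07478876] [ 0.4451 -0.1138  0.0062]
disc [ 0.42707845 -0.13240301 -0.00051868] [ 0.4658844  -0.09580459  0.00995354] [ 0.4454 -0.1136  0.0132] ((0.44831985235214233, -0.11737930774688721), 0.023213323205709457)
tip side -1 zmax -0.0016 inner y -0.019 x -0.0116 0.0113 6463
tip side 1 zmax -0.0016 inner y 0.0231 x -0.0113 0.0113 6515
[ 0.0027 -0.0016  0.1073]
```

View pics/w9.png

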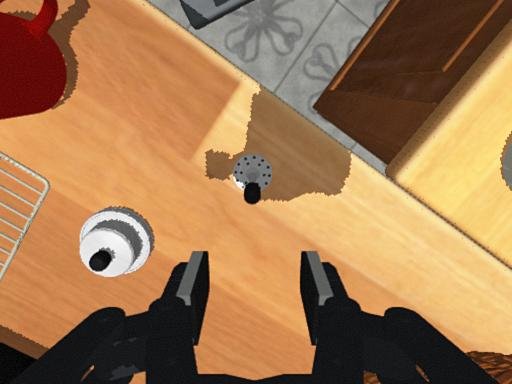

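The press knob is at (252,193) and its disc at (253,172). The cap is at (105,255), clear of the fingers.

arm_command(
  motion=[
    [0.002, -0.0015, 0.03, 0, 0, 0, 0.45],
    [0, 0, 0.03, 0, 0, 0, 0.45],
    [0, 0, 0.03, 0, 0, 0, 0.45],
    [0, 0, 0.0165, 0, 0, 0, 0.45],
    [0, 0, 0, 0, 0, 0, 0.45],
    [0, 0, 0, 0, 0, 0, 0.45],
    [0, 0, 0, 0, 0, 0, 0.45],
  ],
)

```text
clock: 19.23
ee_pos: [0.444, -0.1159, 0.0668]
tool_rot: [0.218, 0.976, -0.0, 0.001]
wrist_force: [-0.2, 0.2, -0.2]
gripper_width: 0.453
gripper_force: 0.0
```

Run:
```python
from h import *
p,R,s=pose();print(p,R.as_matrix()[:,2].round(4))
im,d=snapshot('wrist');P=cloud('wrist',d)
T=R.inv().apply(P.reshape(-1,3)-p);W=P.reshape(-1,3)
k=T[(d.ravel()>0)&(abs(T[:,0])<.014)&(abs(T[:,1]-.002)<.012)&(W[:,2]>.053)]
print(len(k),k.min(0),k.max(0),ring(k,k.mean(0)[:2],.0065))
```

```text
[ 0.44397522 -0.11590564  0.06683193] [ 1.8e-03 -4.0e-04 -1.0e+00]
1749 [-0.00594107 -0.00999821 -0.06899208] [0.01117754 0.0139794  0.01380739] [0.0082 0.0021 0.0067]
```

Run:
```python
from h import *
p,R,s=pose();print(p)
im,d=snapshot('wrist');P=cloud('wrist',d)
T=R.inv().apply(P.reshape(-1,3)-p);W=P.reshape(-1,3)
k=T[(d.ravel()>0)&(abs(T[:,0])<.018)&(abs(T[:,1]-.002)<.010)&(W[:,2]>.055)&(T[:,2]>-.012)]
print(len(k),k.min(0),k.max(0),ring(k,k.mean(0)[:2],.0065))
k=k[k[:,2]<-.004];print(k.min(0),k.max(0))
```

```text
[ 0.44415887 -0.11595986  0.06712638]
982 [-0.00557959 -0.003989   -0.00755188] [0.00697613 0.00886199 0.01204011] [0.0017 0.0024 0.0046]
[-0.00557959 -0.00333601 -0.00755188] [ 0.00602113  0.00811014 -0.00401043]
```

Centred. I close and lift.

arm_command(
  motion=[
    [0, 0, 0, 0, 0, 0, 0],
    [0, 0, 0, 0, 0, 0, 0],
    [0, 0, 0, 0, 0, 0, 0],
    [0, 0, 0, 0, 0, 0, 0],
    [0, 0, 0, 0, 0, 0, 0],
    [0, 0, 0, 0, 0, 0, 0],
    [0, 0, -0.02, 0, 0, 0, 0],
    [0, 0, -0.035, 0, 0, 0, 0],
    [0, 0, -0.035, 0, 0, 0, 0],
    [0, 0, -0.035, 0, 0, 0, 0],
  ],
)

```text
clock: 20.17
ee_pos: [0.4423, -0.1156, 0.1923]
tool_rot: [0.218, 0.976, -0.0, -0.001]
wrist_force: [0.2, -0.1, -1.3]
gripper_width: 0.115
gripper_force: 59.0
```

arm_command(
  motion=[
    [0, 0, -0.035, 0, 0, 0, 0],
    [0, 0, -0.025, 0, 0, 0, 0],
    [0, 0, 0, 0, 0, 0, 0],
    [0, 0, 0, 0, 0, 0, 0],
    [0, 0, 0, 0, 0, 0, 0],
  ],
)

```text
clock: 20.58
ee_pos: [0.4422, -0.1153, 0.2504]
tool_rot: [0.217, 0.976, 0.0, -0.001]
wrist_force: [-0.4, -0.7, -1.0]
gripper_width: 0.114
gripper_force: 59.0
```

Run:
```python
from h import *
p,R,s=pose();print(p,R.as_matrix()[:,2].round(4),s['gripper_width'],s['gripper_force'])
im,d=snapshot('wrist');P=cloud('wrist',d);cv2.imwrite('pics/w10.png',im[...,::-1])
T=R.inv().apply(P.reshape(-1,3)-p)
m=(d.ravel()>0)&(np.hypot(T[:,0],T[:,1])<.04)&(T[:,2]>.04)&(T[:,2]<.09);k=T[m]
print(len(k),np.median(k,0),np.percentile(k,[1,99],axis=0).round(4))
print(shift([.545,.133,.25]))
```

```text
[ 0.44223688 -0.11533307  0.25037925] [-1.1e-03  5.0e-04 -1.0e+00] 0.11384623545566523 59.04811070300639
2383 [0.00278719 0.00225377 0.06256022] [[-0.0158 -0.0149  0.0433]
 [ 0.0179  0.0191  0.0651]]
[ 0.0121  0.2686 -0.0004]
```

View pics/w10.png

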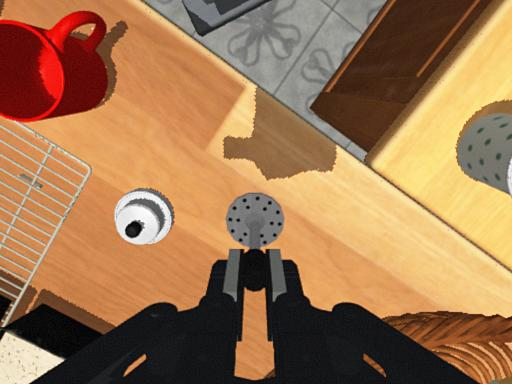

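The press is held upright: the disc at (255,220) hangs under the knob at (255,268).

arm_command(
  motion=[
    [0.0017, 0.0383, 0, 0, 0, 0, 0],
    [0.0017, 0.0383, 0, 0, 0, 0, 0],
    [0.0017, 0.0383, 0, 0, 0, 0, 0],
    [0.0017, 0.0383, 0, 0, 0, 0, 0],
    [0.0017, 0.0383, 0, 0, 0, 0, 0],
    [0.0017, 0.0383, 0, 0, 0, 0, 0],
    [0.0017, 0.0383, 0, 0, 0, 0, 0],
    [0, 0, 0, 0, 0, 0, 0],
    [0, 0, 0, 0, 0, 0, 0],
    [0, 0, 0, 0, 0, 0, 0],
  ],
)

```text
clock: 21.47
ee_pos: [0.5449, 0.1312, 0.2489]
tool_rot: [0.218, 0.976, -0.002, -0.002]
wrist_force: [-0.9, -1.1, -1.0]
gripper_width: 0.117
gripper_force: 59.1
```

Run:
```python
from h import *
p,R,s=pose();print(p,R.as_matrix()[:,2].round(4),abs(s['qvel']).max())
print(shift([.5457,.1328,.167]))
im,d=snapshot('wrist');P=cloud('wrist',d);cv2.imwrite('pics/w11.png',im[...,::-1])
W=P.reshape(-1,3);ok=(d.ravel()>0)
q=W[ok&(abs(W[:,2]-.1565)<.004)&(abs(np.hypot(W[:,0]-.5458,W[:,1]-.135)-.025)<.005)];print('rim',ring(q,(.5458,.135),.025),len(q))
T=R.inv().apply(W-p);k=W[ok&(np.hypot(T[:,0],T[:,1])<.03)&(T[:,2]>.058)&(T[:,2]<.07)];print('disc',k.min(0),k.max(0),cv2.minEnclosingCircle(k[:,:2].astype(np.float32)))
```

```text
[0.54494969 0.13121218 0.24888878] [-0.0041 -0.0022 -1.    ] 0.024884165261887223
[-0.0002  0.0021  0.0819]
rim [0.546  0.1343 0.0249] 776
disc [0.52771922 0.113911   0.1835557 ] [0.56446389 0.15038496 0.19081901] ((0.5459810495376587, 0.1320534348487854), 0.018582884222269058)
```

View pics/w11.png

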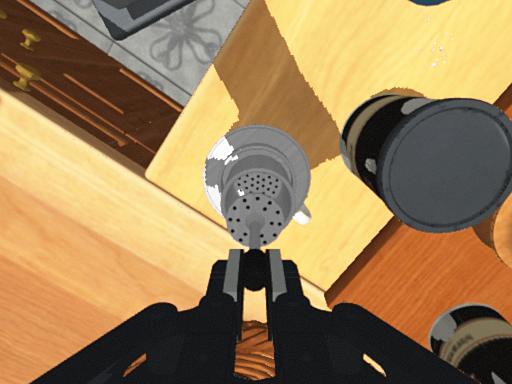

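The disc at (255,215) sits over the chamber mouth at (257,200); a shift of about 2 mm is needed.

arm_command(
  motion=[
    [0.0007, 0.002, 0.015, 0, 0, 0, 0],
    [0, 0, 0.005, 0, 0, 0, 0],
    [0, 0, 0.01, 0, 0, 0, 0],
    [0, 0, 0.015, 0, 0, 0, 0],
    [0, 0, 0.015, 0, 0, 0, 0],
    [0, 0, 0, 0, 0, 0, 0],
    [0, 0, 0, 0, 0, 0, 0],
    [0, 0, 0, 0, 0, 0, 0],
  ],
)

```text
clock: 22.18
ee_pos: [0.5468, 0.1336, 0.1913]
tool_rot: [0.218, 0.976, 0.0, 0.0]
wrist_force: [0.3, 0.7, 0.3]
gripper_width: 0.117
gripper_force: 59.1
```

Run:
```python
from h import *
p,R,s=pose();print(p,R.as_matrix()[:,2].round(4),s['wrist_force'].round(1))
print(shift([.5457,.1328,.167]))
```

```text
[0.54677903 0.13357471 0.19130894] [ 5.e-04 -1.e-04 -1.e+00] [0.3 0.7 0.3]
[ 0.0007 -0.0012  0.0243]
```

arm_command(
  motion=[
    [0.0005, -0.0005, 0.008, 0, 0, 0, 0],
    [0, 0, 0.007, 0, 0, 0, 0],
    [0, 0, 0.004, 0, 0, 0, 0],
    [0, 0, 0.002, 0, 0, 0, 0],
    [0, 0, 0.001, 0, 0, 0, 0],
    [0, 0, 0, 0, 0, 0, 0],
    [0, 0, 0, 0, 0, 0, 0],
    [0, 0, 0, 0, 0, 0, 0],
  ],
)

```text
clock: 22.85
ee_pos: [0.546, 0.134, 0.1691]
tool_rot: [0.218, 0.976, 0.0, 0.0]
wrist_force: [-0.5, 0.2, -0.9]
gripper_width: 0.112
gripper_force: 59.1
```

arm_command(
  motion=[
    [0, -0.0005, 0.001, 0, 0, 0, 0],
    [0, 0, 0.0008, 0, 0, 0, 0],
    [0, 0, 0, 0, 0, 0, 0],
    [0, 0, 0, 0, 0, 0, 0],
  ],
)

```text
clock: 23.18
ee_pos: [0.5456, 0.1335, 0.1671]
tool_rot: [0.218, 0.976, 0.0, -0.0]
wrist_force: [-0.4, 0.1, -0.2]
gripper_width: 0.116
gripper_force: 59.1
```

arm_command(
  motion=[
    [0, 0, 0.001, 0, 0, 0, 0],
    [0, 0, 0, 0, 0, 0, 0],
    [0, 0, 0, 0, 0, 0, 0],
  ],
)

```text
clock: 23.43
ee_pos: [0.5462, 0.1334, 0.1667]
tool_rot: [0.218, 0.976, 0.0, 0.001]
wrist_force: [-0.2, -0.1, 3.8]
gripper_width: 0.116
gripper_force: 59.6
```

arm_command(
  motion=[
    [0, 0, 0, 0, 0, 0, 0.28],
    [0, 0, 0, 0, 0, 0, 0.28],
    [0, 0, 0, 0, 0, 0, 0.28],
    [0, 0, -0.01, 0, 0, 0, 0.28],
    [0, 0, -0.025, 0, 0, 0, 0.28],
    [0, 0, -0.035, 0, 0, 0, 0.4],
    [0, 0, -0.025, 0, 0, 0, 0.4],
    [0, 0, 0, 0, 0, 0, 0.4],
    [0, 0, 0, 0, 0, 0, 0.4],
    [0, 0, 0, 0, 0, 0, 0.4],
  ],
)

```text
clock: 24.27
ee_pos: [0.545, 0.1334, 0.261]
tool_rot: [0.218, 0.976, -0.0, -0.0]
wrist_force: [-1.4, -0.7, -0.1]
gripper_width: 0.4
gripper_force: 0.0
```

Run:
```python
from h import *
p,R,s=pose();print(p)
im,d,P=look(['chamber','press'],'w12.png')
print(rimfit('wrist',(.546,.135),.157,.025,w=.006))
print(rimfit('wrist',(.5445,.135),.112,.0313,w=.004))
print(shift([.4491,-.2644,.26]))
```

```text
[0.54501082 0.13339247 0.26098667]
chamber 0.86 [217. 151.  77.  83.] z 0.157 top (0.5458 0.1350) r 0.0270 | all (0.5565 0.1389) r 0.0381
press 0.57 [232. 166.  44.  48.] z 0.172 top (0.5481 0.1347) r 0.0062 | all (0.5459 0.1351) r 0.0240
(array([0.5461, 0.1353, 0.0248]), 1119, np.float64(0.1566))
(array([0.5444, 0.1354, 0.031 ]), 496, np.float64(0.1127))
[-0.0822 -0.4007  0.0005]
```

View pics/w12.png

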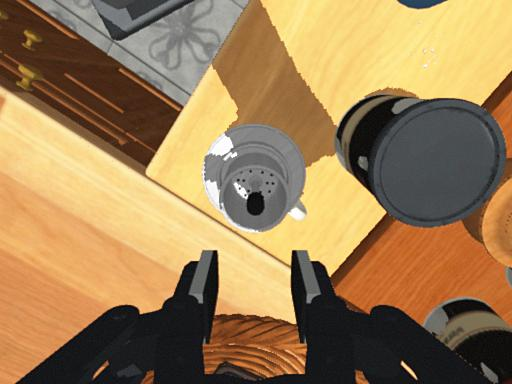

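The press is down: the knob at (255,204) tops out at z 0.172, as it should. Now the cap.

arm_command(
  motion=[
    [-0.0082, -0.04, 0, 0, 0, 0, 0.5],
    [-0.0082, -0.04, 0, 0, 0, 0, 0.5],
    [-0.0082, -0.04, 0, 0, 0, 0, 0.5],
    [-0.0082, -0.04, 0, 0, 0, 0, 0.5],
    [-0.0082, -0.04, 0, 0, 0, 0, 0.5],
    [-0.0082, -0.04, 0, 0, 0, 0, 0.5],
    [-0.0082, -0.04, 0, 0, 0, 0, 0.5],
    [-0.0082, -0.04, 0, 0, 0, 0, 0.5],
    [-0.0082, -0.04, 0, 0, 0, 0, 0.5],
    [-0.0082, -0.04, 0, 0, 0, 0, 0.5],
  ],
)

```text
clock: 25.35
ee_pos: [0.4488, -0.2652, 0.2606]
tool_rot: [0.218, 0.976, 0.0, -0.0]
wrist_force: [1.3, -0.5, 0.3]
gripper_width: 0.497
gripper_force: 0.0
```

arm_command(
  motion=[
    [0, 0, 0.03, 0, 0, 0, 0.5],
    [0, 0, 0.04, 0, 0, 0, 0.5],
    [0, 0, 0.04, 0, 0, 0, 0.5],
    [0, 0, 0, 0, 0, 0, 0.5],
    [0, 0, 0, 0, 0, 0, 0.5],
    [0, 0, 0, 0, 0, 0, 0.5],
    [0, 0, 0, 0, 0, 0, 0.5],
  ],
)

```text
clock: 25.93
ee_pos: [0.4515, -0.2643, 0.1533]
tool_rot: [0.217, 0.976, -0.0, 0.002]
wrist_force: [0.1, 0.0, -0.5]
gripper_width: 0.497
gripper_force: 0.0
```

Run:
```python
from h import *
p,R,s=pose();print(p,R.as_matrix()[:,2].round(4))
im,d,P=look(['cap'])
m=np.array(silhouettes('cap','wrist')[0]['pixels'])&(d>0);q=P[m]
k=q[q[:,2]>.048];c=(k.min(0)+k.max(0))/2;print('knob',c,k.max(0)-k.min(0))
print(rimfit('wrist',c[:2],.010,.032,w=.004,dz=.004))
print(shift([c[0],c[1],.046])-[0,.002,0])
```

```text
[ 0.4514796  -0.26425804  0.15325256] [ 0.0039 -0.0018 -1.    ]
cap 0.59 [216. 139.  77.  80.] z 0.053 top (0.4500 -0.2622) r 0.0078 | all (0.4504 -0.2625) r 0.0339
knob [ 0.4500355  -0.2622156   0.05165152] [0.01498015 0.0153178  0.00721378]
(array([ 0.4504, -0.2625,  0.0314]), 1254, np.float64(0.0118))
[ 0.0019 -0.001   0.1068]
```

arm_command(
  motion=[
    [0.0012, -0.001, 0.03, 0, 0, 0, 0.45],
    [0, 0, 0.03, 0, 0, 0, 0.45],
    [0, 0, 0.03, 0, 0, 0, 0.45],
    [0, 0, 0.015, 0, 0, 0, 0.45],
    [0, 0, 0, 0, 0, 0, 0.45],
    [0, 0, 0, 0, 0, 0, 0.45],
    [0, 0, 0, 0, 0, 0, 0.45],
    [0, 0, 0, 0, 0, 0, 0.45],
  ],
)

```text
clock: 26.8
ee_pos: [0.4495, -0.2645, 0.0476]
tool_rot: [0.218, 0.976, -0.0, 0.002]
wrist_force: [-0.5, -0.2, -0.5]
gripper_width: 0.453
gripper_force: 0.0
```

Run:
```python
from h import *
p,R,s=pose();print(p,R.as_matrix()[:,2].round(4))
im,d=snapshot('wrist');W=cloud('wrist',d).reshape(-1,3);T=R.inv().apply(W-p)
k=T[(d.ravel()>0)&(abs(T[:,0])<.018)&(abs(T[:,1]-.002)<.0125)&(W[:,2]>.049)&(T[:,2]>-.012)]
print(len(k),k.min(0),k.max(0))
print(rimfit('wrist',(.450,-.2622),.010,.032,w=.004,dz=.004))
```

```text
[ 0.4495     -0.26451331  0.04763422] [ 0.0027 -0.0016 -1.    ]
855 [-0.0063714  -0.00520879 -0.00664641] [ 0.00886317  0.00956279 -0.00139936]
(array([ 0.4493, -0.262 ,  0.0308]), 2188, np.float64(0.0117))
```

arm_command(
  motion=[
    [0.001, 0, 0, 0, 0, 0, 0],
    [0, 0, 0, 0, 0, 0, 0],
    [0, 0, 0, 0, 0, 0, 0],
    [0, 0, 0, 0, 0, 0, 0],
    [0, 0, 0, 0, 0, 0, 0],
    [0, 0, 0, 0, 0, 0, 0],
    [0, 0, -0.02, 0, 0, 0, 0],
    [0, 0, -0.035, 0, 0, 0, 0],
    [0, 0, -0.04, 0, 0, 0, 0],
    [0, 0, -0.04, 0, 0, 0, 0],
  ],
)

```text
clock: 27.73
ee_pos: [0.4464, -0.2629, 0.182]
tool_rot: [0.218, 0.976, 0.0, -0.001]
wrist_force: [1.5, 0.3, -1.4]
gripper_width: 0.147
gripper_force: 59.1
```

arm_command(
  motion=[
    [0, 0, -0.04, 0, 0, 0, 0],
    [0, 0, -0.04, 0, 0, 0, 0],
    [0, 0, 0, 0, 0, 0, 0],
    [0, 0, 0, 0, 0, 0, 0],
    [0, 0, 0, 0, 0, 0, 0],
    [0, 0, 0, 0, 0, 0, 0],
  ],
)

```text
clock: 28.23
ee_pos: [0.4461, -0.2624, 0.2593]
tool_rot: [0.218, 0.976, 0.0, -0.002]
wrist_force: [-0.2, -0.2, -0.9]
gripper_width: 0.15
gripper_force: 59.1
```

Run:
```python
from h import *
p,R,s=pose();print(p,R.as_matrix()[:,2].round(4),s['gripper_width'],s['gripper_force'])
im,d=snapshot('wrist');cv2.imwrite('pics/w13.png',im[...,::-1]);T=R.inv().apply(cloud('wrist',d).reshape(-1,3)-p);ok=d.ravel()>0
k=T[ok&(np.hypot(T[:,0],T[:,1])<.045)&(T[:,2]>.025)&(T[:,2]<.06)]
print(len(k),np.percentile(k,[1,50,99],axis=0).round(4))
a=k[(k[:,0]**2+(k[:,1]-.002)**2)>.028**2];print('brim',ring(a,(0,.002),.032),len(a))
A=np.c_[a[:,:2],np.ones(len(a))];print('plane',np.linalg.lstsq(A,a[:,2],rcond=None)[0].round(4))
print(shift([.545,.133,.266]))
```

```text
[ 0.44607138 -0.26243668  0.25931766] [-0.0037  0.0018 -1.    ] 0.15032745184886165 59.0790522453608
4221 [[-0.0164 -0.0303  0.0257]
 [ 0.0197  0.0023  0.0351]
 [ 0.0315  0.0343  0.0455]]
brim [-0.0005  0.002   0.0313] 2453
plane [ 0.0876 -0.0006  0.0353]
[ 0.0785  0.4001 -0.0065]
```

View pics/w13.png

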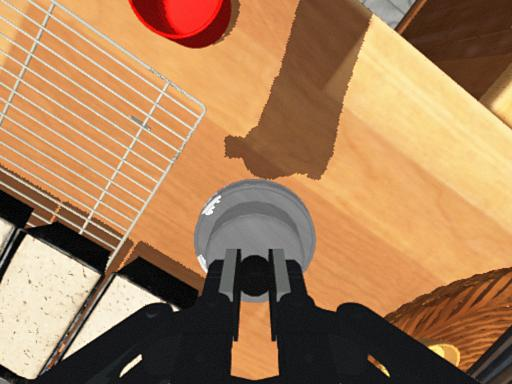

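The cap is held centred, with its brim at (255,240).

arm_command(
  motion=[
    [0.0079, 0.04, 0, 0, 0, 0, 0],
    [0.0079, 0.04, 0, 0, 0, 0, 0],
    [0.0079, 0.04, 0, 0, 0, 0, 0],
    [0.0079, 0.04, 0, 0, 0, 0, 0],
    [0.0079, 0.04, 0, 0, 0, 0, 0],
    [0.0079, 0.04, 0, 0, 0, 0, 0],
    [0.0079, 0.04, 0, 0, 0, 0, 0],
    [0.0079, 0.04, 0, 0, 0, 0, 0],
    [0.0079, 0.04, 0, 0, 0, 0, 0],
    [0.0079, 0.04, 0, 0, 0, 0, 0],
  ],
)

```text
clock: 29.12
ee_pos: [0.545, 0.1339, 0.2591]
tool_rot: [0.218, 0.976, -0.001, -0.002]
wrist_force: [1.4, -0.6, -1.2]
gripper_width: 0.153
gripper_force: 59.1
```

arm_command(
  motion=[
    [0, 0, 0.01, 0, 0, 0, 0],
    [0, 0, 0.01, 0, 0, 0, 0],
    [0, 0, 0, 0, 0, 0, 0],
    [0, 0, 0, 0, 0, 0, 0],
    [0, 0, 0, 0, 0, 0, 0],
    [0, 0, 0, 0, 0, 0, 0],
  ],
)

```text
clock: 29.62
ee_pos: [0.546, 0.1304, 0.2412]
tool_rot: [0.219, 0.976, -0.0, 0.0]
wrist_force: [-0.4, 0.4, -1.2]
gripper_width: 0.15
gripper_force: 59.1
```

Run:
```python
from h import *
p,R,s=pose();print(p,R.as_matrix()[:,2].round(4),s['gripper_width'])
print(shift([.5448,.1335,.194]))
im,d=snapshot('scene');cv2.imwrite('pics/s14.png',cv2.resize(im[80:200,190:340,::-1],None,fx=4,fy=4,interpolation=2))
```

```text
[0.54597289 0.13043446 0.24124712] [ 1.e-04 -4.e-04 -1.e+00] 0.1504063202151697
[0.0024 0.0023 0.0472]
```

View pics/s14.png

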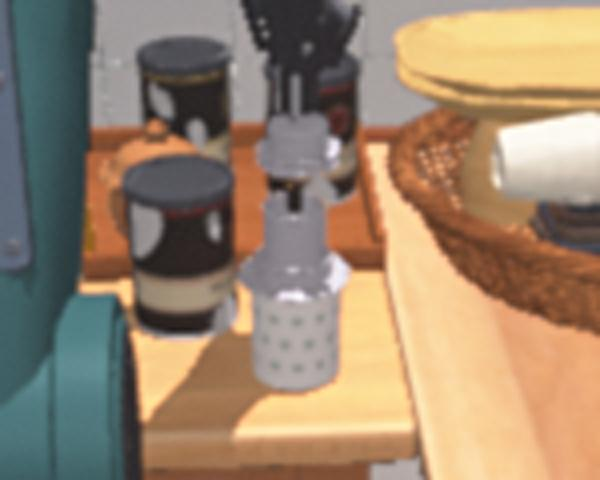

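The scene crop shows the cap level over the chamber: cap at (298,145), press knob at (293,198).

arm_command(
  motion=[
    [0.0012, 0.001, 0.015, 0, 0, 0, 0],
    [0, 0, 0.01, 0, 0, 0, 0],
    [0, 0, 0.005, 0, 0, 0, 0],
    [0, 0, 0, 0, 0, 0, 0],
    [0, 0, 0, 0, 0, 0, 0],
    [0, 0, 0, 0, 0, 0, 0],
  ],
)

```text
clock: 30.17
ee_pos: [0.5456, 0.1335, 0.2115]
tool_rot: [0.218, 0.976, 0.0, 0.0]
wrist_force: [-0.3, 0.7, -1.2]
gripper_width: 0.149
gripper_force: 59.1
```

Run:
```python
from h import *
p,R,s=pose();print(p,R.as_matrix()[:,2].round(4),s['wrist_force'].round(1))
print(shift([.5448,.1335,.194]))
```

```text
[0.5456256  0.13353856 0.211464  ] [ 7.e-04  1.e-04 -1.e+00] [-0.3  0.7 -1.2]
[ 0.0007 -0.0004  0.0175]
```

arm_command(
  motion=[
    [0.0005, 0, 0.007, 0, 0, 0, 0],
    [0, 0, 0.005, 0, 0, 0, 0],
    [0, 0, 0.002, 0, 0, 0, 0],
    [0, 0, 0.001, 0, 0, 0, 0],
    [0, 0, 0.0008, 0, 0, 0, 0],
    [0, 0, 0, 0, 0, 0, 0],
    [0, 0, 0, 0, 0, 0, 0],
    [0, 0, 0, 0, 0, 0, 0],
  ],
)

```text
clock: 30.83
ee_pos: [0.545, 0.1338, 0.1954]
tool_rot: [0.218, 0.976, 0.0, 0.0]
wrist_force: [-0.3, 0.5, -1.4]
gripper_width: 0.149
gripper_force: 59.1
```

arm_command(
  motion=[
    [0, 0, 0.001, 0, 0, 0, 0],
    [0, 0, 0.0008, 0, 0, 0, 0],
    [0, 0, 0, 0, 0, 0, 0],
    [0, 0, 0, 0, 0, 0, 0],
  ],
)

```text
clock: 31.17
ee_pos: [0.5451, 0.1338, 0.1937]
tool_rot: [0.218, 0.976, 0.0, 0.0]
wrist_force: [0.1, -0.4, -0.0]
gripper_width: 0.148
gripper_force: 59.3
```

Contact is beginning (−1.4 to 0 N), so I go 1 mm more and then release.

arm_command(
  motion=[
    [0, 0, 0.0008, 0, 0, 0, 0],
    [0, 0, 0, 0, 0, 0, 0],
    [0, 0, 0, 0, 0, 0, 0],
  ],
)

```text
clock: 31.42
ee_pos: [0.5457, 0.1338, 0.1937]
tool_rot: [0.218, 0.976, 0.0, 0.001]
wrist_force: [0.5, -1.4, 4.4]
gripper_width: 0.148
gripper_force: 59.8
```

arm_command(
  motion=[
    [0, 0, 0, 0, 0, 0, 0.35],
    [0, 0, 0, 0, 0, 0, 0.35],
    [0, 0, 0, 0, 0, 0, 0.35],
    [0, 0, -0.01, 0, 0, 0, 0.35],
    [0, 0, -0.025, 0, 0, 0, 0.4],
    [0, 0, -0.035, 0, 0, 0, 0.4],
    [0, 0, -0.025, 0, 0, 0, 0.4],
    [0, 0, 0, 0, 0, 0, 0.4],
    [0, 0, 0, 0, 0, 0, 0.4],
    [0, 0, 0, 0, 0, 0, 0.4],
  ],
)

```text
clock: 32.25
ee_pos: [0.5442, 0.1338, 0.2875]
tool_rot: [0.218, 0.976, -0.0, -0.0]
wrist_force: [-0.3, -0.5, 0.4]
gripper_width: 0.404
gripper_force: 0.0
```

Run:
```python
from h import *
p,R,s=pose();print(p,s['wrist_force'])
im,d=snapshot('wrist');W=cloud('wrist',d).reshape(-1,3);ok=(d.ravel()>0)&(np.hypot(W[:,0]-.545,W[:,1]-.135)<.06)
k=W[ok&(W[:,2]>.19)&(W[:,2]<.21)];print('knob',((k.min(0)+k.max(0))/2).round(4),np.percentile(k[:,2],95))
b=W[ok&(abs(W[:,2]-.156)<.006)];A=np.c_[b[:,:2]-[.545,.135],np.ones(len(b))];print('brim',ring(b,(.546,.135),.032),len(b),'plane',np.linalg.lstsq(A,b[:,2],rcond=None)[0].round(4))
print(rimfit('wrist',(.5445,.135),.096,.042,w=.006,dz=.004))
a=snapshot('scene')[0][80:200,190:340,::-1];cv2.imwrite('pics/s15.png',np.hstack([cv2.resize(a,(500,400)),cv2.resize(im[100:300,190:330,::-1],(280,400))]))
```

```text
[0.54417908 0.13379768 0.28753923] [-0.30954923 -0.50564242  0.44399442]
knob [0.5471 0.1349 0.1952] 0.1996691883533611
brim [0.5488 0.1342 0.0307] 1807 plane [ 0.0091 -0.0035  0.1581]
(array([0.5457, 0.1345, 0.0431]), 1883, np.float64(0.0957))
```

View pics/s15.png

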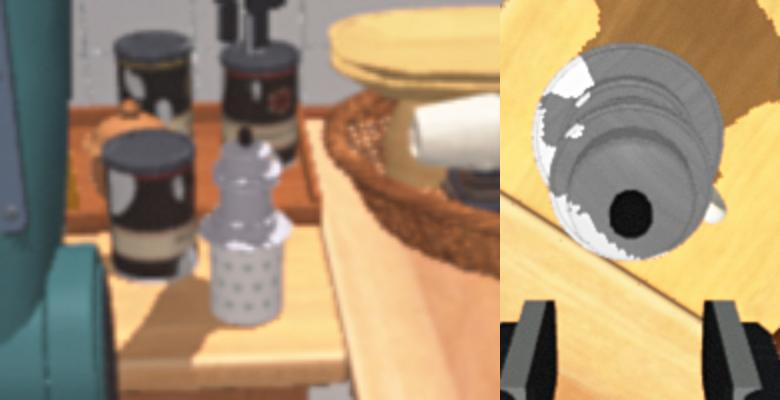

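The filter stands complete on the mug. The cap knob is at (245,135) in the scene crop, its top at z 0.200 as expected, and the cap is level.

```bash
python3 -c "
from plant import *
print(close_job())"
```

```text
the job is handed in; nothing more can be done
None
```

The filter is assembled on the white dotted mug (plate, chamber, press, cap) and the job is handed in at about 32 s; the last view showed it upright, the cap level at the right height and the gripper clear, but hand-in returned no verdict.

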